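# Lid the parts tumbler and switch it on with its key

## Task

Get the parts tumbler running: first put the loose black lid on the open bowl and press it down until it is seated level all round on the rim. Then take the key from its wooden rest, push it fully home into the slot of the switch on the tumbler's sloping panel, turn it clockwise to the stop, and leave the key in the switch. Leave the wrench, the oil can and the mug where they are.

Things in the scene. Friction and masses are not known exactly. Their poses are not given: they have to be found in the camera images.
- tumbler: Bench-top vibratory parts tumbler, fixed to the bench: green foot housing 240 (x) x 380 (y) mm, top 50 mm above the bench. A round grey bowl stands on its +y half, a sloping grey panel with the key switch on its -y half. Origin under the middle of the housing on the bench, z up, -x is its front (robot side).
- bowl_rim (a point): Centre of the tumbler bowl's open mouth at rim height (150 mm above the bench); z up. Bowl 160 mm outside, 150 mm inside diameter. Six springy rubber pads stand 4.5 mm in from the inner wall, 10 mm below the rim: a lid laid on loosely stops about 11 mm proud, needs some 3 to 15 N of pressing to go down to the rim, and then stays down.
- lid: Loose black lid, 0.15-0.31 kg, lying plug down on the bench. Origin: centre of its underside, z up. Plug 145 mm diameter, z 0-24 mm (lowest 6 mm tapered from 134 mm); flange 164 mm diameter, z 24-32 mm; grey round knob 30 mm diameter in the middle, z 32-66 mm. Seated: flange on the rim, origin 24 mm below point bowl_rim.
- key_rest: Plywood block 90 x 70 x 45 mm fixed on the bench, with an upright slot 30 mm deep in its top (27 x 11 mm, long side along the block's x) in which the key stands. Origin at the centre of its underside, z up.
- key: Flat key 96 mm long, 0.09 kg. Origin at blade tip, z from tip to grip. Steel blade 24 (x) x 8 (y) mm, z 0-40 (first 4 mm: 19 x 5); round collar 34 mm diameter, z 40-46; black grip plate 44 (x) x 12 (y) mm, z 46-96. Starts upright in the rest, blade down, tip 15 mm above the bench; lifts straight out. Same either way round (half turn about z).
- slot (a point): Centre of the key slot's mouth in the brass rotor's face, about 130 mm above the bench. z points out of the switch, up and to the tumbler's front, 26 degrees (0.45 rad) from vertical; x along the slot's long side, turning with the rotor. Slot 26.5 (x) x 10.5 (y) mm, 42 deep. Home: key collar on the rotor face, tip 40 mm in. Fixed rim round it, 46-72 mm diameter, 3 mm proud.
- switch (a joint): Angle of the switch rotor in rad: 0 with the slot's long side up and down the slope (off), growing as it turns clockwise seen from outside, stop at 1.57 (on). Starts between 0 and 0.35. Turns with about 0.06 N m of friction and stays where left. The key has about 0.1 rad of play in the slot.
- wrench: Steel wrench, 170 mm long, lying on the bench in front of the tumbler. Bystander. Origin under its middle.
- oil_can: Aluminium can, 60 mm diameter, 150 mm high, standing. Bystander. Origin at the centre of its underside.
- mug: White mug, 80 mm diameter, 90 mm high, standing. Bystander. Origin at the centre of its underside.

How it is judged (in metres and radians):
On the way, in this order (a step that is already met when the one before it is completed fails the run):
1. the lid is pressed down and seated level on the bowl (z of lid in the frame of bowl_rim below -0.021 m and horizontal distance between lid and bowl_rim below 0.006 m and angle between lid's own z axis and vertical below 0.06 rad), for 0.2 s.
2. the key is fully home in the switch's slot (z of key in the frame of slot between -0.05 and -0.032 m and x of key in the frame of slot between -0.006 and 0.006 m and y of key in the frame of slot between -0.006 and 0.006 m and angle between the z axis of key and the z axis of slot, either way round below 0.15 rad), for 0.1 s.
3. the switch is turned clockwise to its stop by the key (all of step 2 and value of joint switch above 1.35 rad), for 0.2 s.
At the end, for the whole second after the job is handed in: The lid sits on the bowl with its flange within 3 mm of the rim, centred within 6 mm and level within 0.06 rad; the key stands in the switch's slot, in by at least 32 mm, centred within 6 mm and in line within 0.15 rad; the switch is turned beyond 1.35 rad; lid and key are released and at rest (all of step 1 and all of step 3 and linear speed of each of key, lid below 0.02 m/s); the robot touches nothing.
It fails at once if the wrench is shifted by more than 30 mm (distance of wrench from where it was at the start of the episode above 0.03 m).
It fails at once if the oil can is shifted by more than 30 mm (distance of oil_can from where it was at the start of the episode above 0.03 m).
It fails at once if the mug is shifted by more than 30 mm (distance of mug from where it was at the start of the episode above 0.03 m).
It also fails if it takes over 72 s, if anything falls off the work surface, if the arm or the gripper's body presses on something with over 40 N, if the wrist force passes 120 N, or if a joint passes its speed limit or range.

## Robot

A 7-joint arm with a two-finger parallel gripper is mounted at the origin on the work surface. World frame = base frame: x ahead of the robot, y to its left, z up, the work surface at z = 0. Lengths are in mm, angles in degrees, forces in N, time in s.
With the tool pointing down it reaches from about 400 to 900 mm from the base axis. Payload 5.5 kg.
Tool frame: the origin (TCP) lies at the very end of the fingers, on their centre line; the grasp point (between the pads) lies ctrl.tcp_to_grasp behind it (ctrl.tcp_to_grasp is the distance from the TCP to the grasp point, in mm); z points along the fingers, y is the line along which they close (so a half turn about z gives the same grasp; the last joint's range is limited). The gripper opens to 85 mm and grips with 20 to 120 N. Pads are 22 mm wide; open, the fingers measure 114 mm over their backs; the gripper's body (76 mm by 85 mm) begins 54 mm behind the grasp point. The pads swing forward as they close: fully open they stand 13 mm farther back than shut.
Start: joints at [-62.04, 28.699, -24.465, 88.831, 12.651, 65.22, -12.049], TCP at [144.853, 633.654, 203.51] pointing down, gripper open.
Joint ranges: [-164.97, 164.97], [-17.58, 116.51], [-87.97, 89.64], [11.32, 138.91], [-80.73, 260.73], [10.89, 115.49], [-147.41, 147.41]. Speed limits (degrees/s): [147.25, 147.25, 180, 180, 180, 180, 180].

## Interface

Orientations are given as a 3x3 rotation matrix whose columns are the frame's x, y, z axes.
In Python, from station import ctrl, viewer, job gives the robot as it stands. The module is installed in compiled form; this text tells all that it offers.
- The arm moves only by the tool jog_arm, never from a script. Its arguments are lists of equal length, an entry for each row: "xyz": the shift along the tool's x, y, z in mm, a list of three; "turn": the turn, a rotation vector about the tool's x, y, z in units of 8 degrees (1.0 is 8 degrees), a list of three; "grip": the finger opening in mm, from 0 to 85.4. In form: {"xyz": [[tx, ty, tz], ...], "turn": [[ax, ay, az], ...], "grip": [grip, ...]}. A call has 1 to 12 rows; each row is the pose to reach, as a shift and turn from the pose commanded when the call began, along the tool's axes at that moment; what a row does not reach only later rows make up. A row lasts 1/10 s, in which the tool goes at most 50 mm and 8.59 degrees, less where a joint would pass 70% of its speed; a pose out of reach is approached as far as the arm can. A call with a gripper value outside its range is refused whole. The fingers move at their own pace and stop on an object; the grip force is fixed at half the most. Time passes only in rows, so rows that repeat a pose let the fingers close. It gives the time, the measured TCP pose, the force, the opening and the grip force at its end, in the units of the state.
- ctrl.read_state(): the state, without advancing time (a new reading comes with each control period).
- viewer.read_camera(name): name is "side" or "top" or "wrist"; returns a dict with "img" (480x640x3 uint8, red, green, blue), "range_z" (480x640 float32, mm along the optical axis (not along the pixel's ray), 0 where there is no reading), "intrinsics" (3x3 intrinsics, pixels), "rvec" (rotation vector, rad) and "tvec" (3), from world to camera coordinates, as OpenCV has them. Camera axes: x right, y down, z forward; pixel columns grow to the right and rows downward; lengths in mm; the calibration is good to about 2 mm. The wrist camera is an equidistant fisheye: a pixel r from the principal point sees the ray r / f radians off the axis. A picture is of the moment at which its call begins.
- job.sign_off(): hands the job in; it is judged then, once.
The state is a dict: "t": time; "qpos": joint angles; "qd": joint speeds; "effort": joint torques, N m; "tcp_pos": TCP position; "tcp_rot": TCP orientation; "ft_force": force on the tool from outside, world axes, zero at the start; "wrist_torque": the same for the moment, N m; "grip_width": opening from 0.0 (shut) to 1.0 (fully open); "grasp_force": force on a finger pad.
Only numpy, scipy, OpenCV 4.12 (cv2) and the standard library are available. Lean on these libraries where they do the work, as an engineer would, in place of code of your own. Each camera call takes 0.05 s, during which the arm holds its last target. There are 200 camera calls.

## Working session

There is one attempt and no reset: what is moved stays moved. The work goes in short steps, Python scripts to look and compute and a tool call to move; the robot and the scene stay as the last step left them, time stands still between calls to the robot, and variables do not carry over. Pictures are saved under pics/ and viewed, at most 10 in all, crops included, and the job is handed in when it is done.

Besides the shell and the picture viewer there is one more tool, called as name(argument=value, ...), one argument or row to a line, values as JSON. jog_arm: Moves the arm, as the interface text tells. Its arguments: {"type":"object","properties":{"xyz":{"type":"array","items":{"type":"array","items":{"type":"number"}}},"turn":{"type":"array","items":{"type":"array","items":{"type":"number"}}},"grip":{"type":"array","items":{"type":"number"}}},"required":["xyz","turn","grip"]}

```bash
mkdir -p pics
cat > h.py <<'E'
import numpy as np, cv2
from station import ctrl, viewer, job
def cam(n):
    c=viewer.read_camera(n); c['R']=cv2.Rodrigues(np.array(c['rvec'],float))[0]; c['t']=np.array(c['tvec'],float).ravel(); c['K']=np.array(c['intrinsics']); return c
def pts(c):
    # world point per pixel (pinhole)
    h,w=c['range_z'].shape; u,v=np.meshgrid(np.arange(w),np.arange(h)); z=c['range_z']; K=c['K']
    P=np.stack([(u-K[0,2])/K[0,0]*z,(v-K[1,2])/K[1,1]*z,z],-1)
    return (P-c['t'])@c['R']
def save(c,n): cv2.imwrite('pics/'+n,c['img'][:,:,::-1])
E
python3 - <<'E'
from h import *
s=ctrl.read_state(); print({k:np.round(v,3).tolist() for k,v in s.items()}, ctrl.tcp_to_grasp)
for n in ['side','top']:
    c=cam(n); save(c,n+'0.png'); np.savez(n+'0.npz',**c); print(n,c['K'].tolist(),(-c['R'].T@c['t']).round(),c['R'].round(3).tolist())
E
```

```text
{'t': 0.0, 'qpos': [-62.04, 28.755, -24.453, 88.89, 12.653, 65.22, -12.051], 'qd': [-0.103, -0.064, -0.034, 0.064, 0.043, -0.03, 0.002], 'effort': [-0.0, -56.951, -5.816, -28.094, 0.011, 0.012, -0.0], 'tcp_pos': [144.781, 632.911, 202.456], 'tcp_rot': [[-0.975, 0.223, -0.0], [0.223, 0.975, -0.002], [0.0, -0.002, -1.0]], 'ft_force': [-0.335, -1.046, 0.17], 'wrist_torque': [0.032, -0.022, 0.038], 'grasp_force': 0.0, 'grip_width': 0.999} 18.700000000000003
side [[485.38367064695814, 0.0, 328.3367426896544], [0.0, 485.38367064695814, 244.7230510500344], [0.0, 0.0, 1.0]] [ 196. -772.  612.] [[0.898, -0.439, -0.023], [-0.235, -0.434, -0.87], [0.372, 0.786, -0.493]]
top [[556.7198138488063, 0.0, 317.495710687725], [0.0, 556.7198138488063, 240.52661146082556], [0.0, 0.0, 1.0]] [ 3.12e+02 -1.00e+00  1.37e+03] [[-0.001, -1.0, -0.004], [-0.982, 0.001, -0.189], [0.189, 0.004, -0.982]]
```

View pics/side0.png

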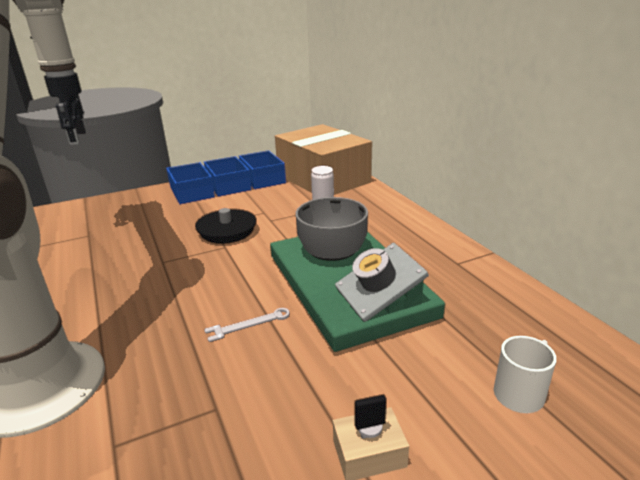

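View pics/top0.png

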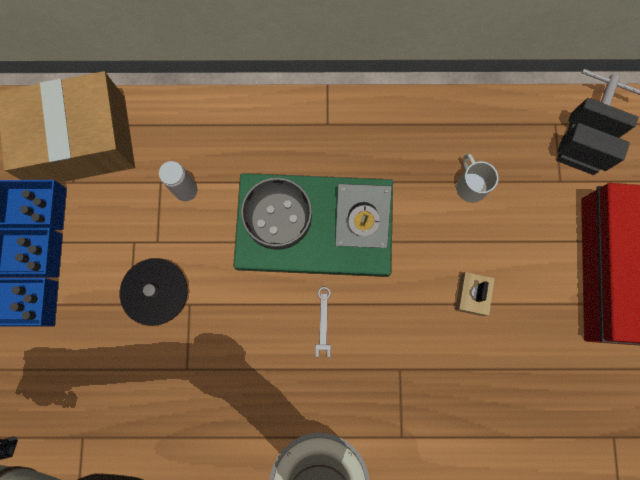

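The side view shows the lid (226,225), bowl (332,225), switch (373,265) and key (370,412). The top view shows the lid (154,292), bowl (277,213), switch (364,220), key (480,291) and mug (477,180).

```bash
cat >> h.py <<'E'
def circ(P):
    A=np.c_[2*P[:,:2],np.ones(len(P))]; s=np.linalg.lstsq(A,(P[:,:2]**2).sum(1),rcond=None)[0]
    return s[0],s[1],np.sqrt(s[2]+s[0]**2+s[1]**2)
def plane_pts(c,uv,z):
    d=np.c_[(np.asarray(uv,float)-c['K'][:2,2])/c['K'][0,0],np.ones(len(uv))]@c['R']; o=-c['R'].T@c['t']
    return o+d*((z-o[2])/d[:,2])[:,None]
def big(m):
    C,_=cv2.findContours(m.astype(np.uint8),cv2.RETR_EXTERNAL,cv2.CHAIN_APPROX_NONE); return max(C,key=cv2.contourArea).reshape(-1,2)
E
python3 - <<'E'
from h import *
T=dict(np.load('top0.npz')); S=dict(np.load('side0.npz'))
for nm,c,lid,bowl,keyb,sw in [('top',T,(154,292),(277,213),(480,291),(364,220)),('side',S,(226,225),(332,225),(370,412),(373,265))]:
    P=pts(c); hsv=cv2.cvtColor(c['img'],cv2.COLOR_RGB2HSV); v,u=np.mgrid[:480,:640]
    near=lambda p,r:np.hypot(u-p[0],v-p[1])<r
    Z=P[...,2]
    m=near(lid,45)&(Z>27)&(Z<37); print(nm,'lid z',np.median(Z[m]),m.sum())
    m2=near(lid,45)&(hsv[...,2]<60)&(Z>12) ; 
    if nm=='top': k=plane_pts(c,big(m|(near(lid,45)&(Z>50))),32); print(' lid circ',circ(k))
    m=near(lid,45)&(Z>60)&(Z<72); q=P[m]; print(' knob',q.mean(0),m.sum(),np.ptp(q,axis=0))
    m=near(bowl,48)&(Z>145)&(Z<156); q=P[m]; print(' rim',circ(q),np.median(q[:,2]),m.sum())
    if nm=='top': k=plane_pts(c,big(near(bowl,45)&(Z>120)),150); print(' rim contour',circ(k))
    m=near(keyb,35)&(Z>104)&(Z<118); q=P[m]; print(' keytop',q.mean(0) if len(q) else 0,m.sum())
    if len(q)>4: print('  box',cv2.minAreaRect(q[:,:2].astype(np.float32)))
    m=near(keyb,45)&(Z>40)&(Z<49); q=P[m]; print(' rest top',cv2.minAreaRect(q[:,:2].astype(np.float32)),m.sum())
    g=(hsv[...,0]>60)&(hsv[...,0]<90)&(hsv[...,1]>80)&(Z>40)&(Z<60); q=P[g]; print(' green',np.median(q[:,2]),cv2.minAreaRect(q[:,:2].astype(np.float32)))
    br=near(sw,25)&(hsv[...,0]>12)&(hsv[...,0]<28)&(hsv[...,1]>120)&(Z>100); q=P[br]; print(' brass',q.mean(0),br.sum())
    cc=q.mean(0); U,s,V=np.linalg.svd(q-cc); n=V[2]*np.sign(V[2][2]); print('  n',n,'tilt',np.degrees(np.arccos(n[2])),s)
    kk=sw; r=28; im=c['img'][kk[1]-r:kk[1]+r,kk[0]-r:kk[0]+r,::-1]; cv2.imwrite(f'pics/{nm}sw.png',cv2.resize(im,(400,400),interpolation=cv2.INTER_CUBIC))
    for n_,p in [('mug',(477,180)),('can',(172,172))] if nm=='top' else [('mug',(525,375))]:
        m=near(p,30)&(Z>(80 if n_=='mug' else 140))&(Z<160); q=P[m]; print(n_,np.median(q,axis=0),m.sum())
a=cv2.imread('pics/topsw.png');b=cv2.imread('pics/sidesw.png');cv2.imwrite('pics/sw.png',np.hstack([a,b]))
E
```

```text
top lid z 31.453925407406174 3121
 lid circ (np.float64(446.1472199219645), np.float64(399.66228594274065), np.float64(80.19294614944161))
 knob [446.17813293 399.01445842  65.21877299] 123 [26.62501609 28.90996427 11.37886183]
 rim (np.float64(614.6943172458016), np.float64(96.99818472695301), np.float64(76.91136775064825)) 148.83589966443583 478
 rim contour (np.float64(612.5541572857809), np.float64(96.29397695213311), np.float64(79.86382526081846))
 keytop [ 439.59315478 -373.89885972  109.41514698] 109
  box ((439.0958251953125, -374.57562255859375), (13.61972713470459, 43.83574295043945), 78.06795501708984)
 rest top ((439.4989318847656, -374.8949890136719), (72.15900421142578, 90.83426666259766), 77.93512725830078) 793
 green 49.11845758077046 ((653.0084228515625, -256.72296142578125), (304.889892578125, 956.7603149414062), 9.12527847290039)
 brass [ 596.83190534 -102.42114357  132.25870025] 255
  n [0.97518047 0.05140071 0.21536252] tilt 77.56320371616829 [1279.7064249   184.09192501  177.59172998]
mug [ 712.37007238 -388.18774681   87.53707512] 248
can [705.15108477 338.0741
[... 187 characters left out ...]
oat64(94.14574096113233), np.float64(77.08134941436698)) 149.05823339109682 508
 keytop [ 437.82252663 -377.85849975  109.80432152] 320
  box ((439.3445129394531, -376.4520263671875), (13.532032012939453, 44.279945373535156), 77.01211547851562)
 rest top ((439.5242004394531, -375.90960693359375), (73.10623931884766, 91.12538146972656), 77.56119537353516) 1905
 green 50.38244018807856 ((608.4708862304688, 5.087371826171875), (373.2063293457031, 235.1453399658203), 87.40360260009766)
 brass [ 599.56130597 -100.05029874  129.43022312] 252
  n [-0.41713388  0.05900684  0.90692751] tilt 24.915848913230988 [172.80246579 157.9300883   45.93778641]
mug [ 684.66064564 -415.3873288    86.85223322] 375
```

View pics/sw.png

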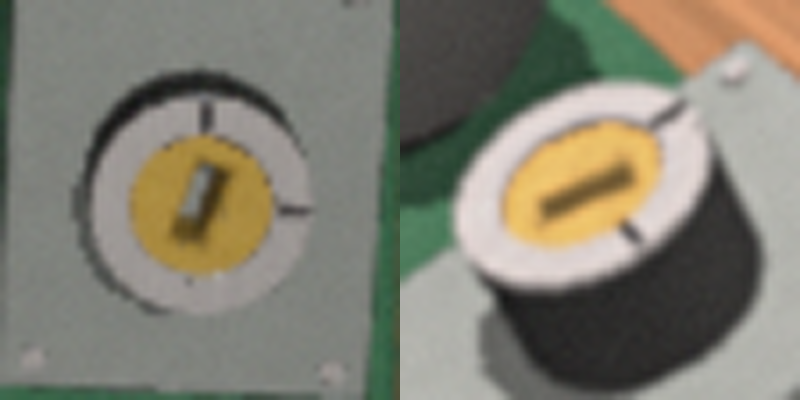

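The crops show the slot about 20° clockwise of straight up the slope, with fixed rim marks at up-slope and to the right. Next I move above the lid knob.

jog_arm(
  xyz=[
    [-50,-23,14],
    [-99,-46,28],
    [-148,-69,42],
    [-198,-92,56],
    [-247,-115,70],
    [-297,-138,85],
    [-346,-161,100],
    [-346,-161,100],
    [-346,-161,100],
    [-346,-161,100],
  ],
  turn=[
    [0,0,0],
    [0,0,0],
    [0,0,0],
    [0,0,0],
    [0,0,0],
    [0,0,0],
    [0,0,0],
    [0,0,0],
    [0,0,0],
    [0,0,0],
  ],
  grip=[85,85,85,85,85,85,85,85,85,85],
)

```text
t: 1.1
tcp_pos: [447.1, 397.7, 102.5]
tcp_rot: [[-0.974, 0.227, -0.001], [0.227, 0.974, -0.001], [0.001, -0.002, -1.0]]
ft_force: [-0.1, 0.9, 0.1]
grip_width: 0.998
grasp_force: 0.0
```

```bash
cat >> h.py <<'E'
def fish(c,p):
    q=(np.asarray(p,float)@c['R'].T)+c['t']; f=c['K'][0,0]; r=np.hypot(q[...,0],q[...,1]); th=np.arctan2(r,q[...,2])
    return np.stack([c['K'][0,2]+f*th*q[...,0]/r,c['K'][1,2]+f*th*q[...,1]/r],-1)
def fpts(c):
    h,w=c['range_z'].shape; u,v=np.meshgrid(np.arange(w),np.arange(h)); x=u-c['K'][0,2]; y=v-c['K'][1,2]; r=np.hypot(x,y)+1e-9; th=r/c['K'][0,0]; z=c['range_z']
    P=np.stack([np.tan(th)*x/r*z,np.tan(th)*y/r*z,z],-1); return (P-c['t'])@c['R']
def st():
    s=ctrl.read_state(); print('t',round(s['t'],2),'tcp',np.round(s['tcp_pos'],1),'F',np.round(s['ft_force'],1),'w',round(s['grip_width']*85.4,1),'gf',round(s['grasp_force'],1),'q',np.round(s['qpos']).tolist()); return s
def to(p,Rt=None):
    s=st(); R=np.array(s['tcp_rot']); print('shift',np.round(R.T@(np.array(p)-s['tcp_pos']),1))
    if Rt is not None: print('turn',np.round(np.degrees(cv2.Rodrigues(R.T@Rt)[0].ravel())/8,3))
E
python3 - <<'E'
from h import *
to([446.3,398.5,36]); c=cam('wrist'); save(c,'w1.png'); P=fpts(c); Z=P[...,2]; print(c['K'].tolist(),(-c['R'].T@c['t']).round())
m=(Z>60)&(Z<70)&(np.hypot(P[...,0]-446,P[...,1]-398)<40); q=P[m]; print(m.sum(),q.mean(0),np.ptp(q,axis=0),circ(q))
E
```

```text
t 1.1 tcp [447.1 397.7 102.5] F [-0.1  0.9  0.1] w 85.2 gf 0.0 q [-30.0, 29.0, -19.0, 101.0, 12.0, 51.0, 23.0]
shift [ 0.9  0.7 66.5]
[[371.64829954431775, 0.0, 317.0891956537836], [0.0, 371.64829954431775, 236.33552353888933], [0.0, 0.0, 1.0]] [381. 413. 274.]
1898 [445.023184   400.13767985  66.84881862] [28.5883424  29.16332036  9.1514766 ] (np.float64(445.3649883378956), np.float64(400.06426653937785), np.float64(10.376399538689135))
```

View pics/w1.png

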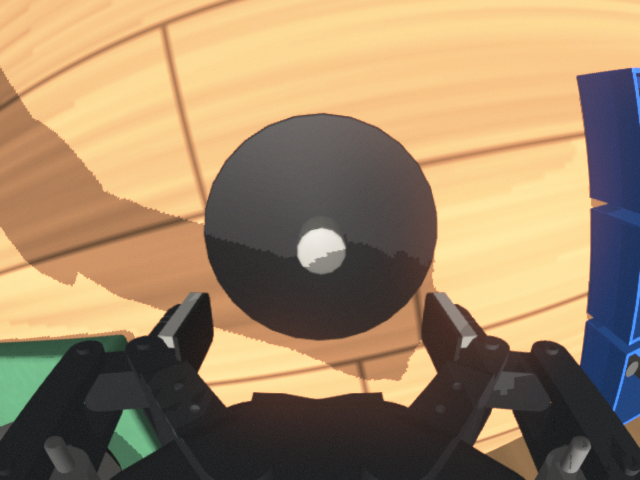

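The wrist view shows the lid disc centred near (321,227) and the knob top at (321,250), midway between the fingers. Descend and grip.

jog_arm(
  xyz=[
    [1.4,1,30],
    [1.4,1,60],
    [1.4,1,66],
    [1.4,1,66],
    [1.4,1,66],
    [1.4,1,66],
    [1.4,1,66],
    [1.4,1,66],
    [1.4,1,66],
    [1.4,1,66],
  ],
  turn=[
    [0,0,0],
    [0,0,0],
    [0,0,0],
    [0,0,0],
    [0,0,0],
    [0,0,0],
    [0,0,0],
    [0,0,0],
    [0,0,0],
    [0,0,0],
  ],
  grip=[85,85,85,20,20,20,20,20,20,20],
)

```text
t: 2.15
tcp_pos: [445.7, 401.3, 38.5]
tcp_rot: [[-0.975, 0.223, 0.001], [0.223, 0.975, 0.001], [-0.001, 0.001, -1.0]]
ft_force: [-0.5, -0.8, 6.5]
grip_width: 0.233
grasp_force: 3.0
```

jog_arm(
  xyz=[
    [0,0,0],
    [0,0,0],
    [0,0,0],
    [0,0,-20],
    [0,0,-60],
    [0,0,-60],
  ],
  turn=[
    [0,0,0],
    [0,0,0],
    [0,0,0],
    [0,0,0],
    [0,0,0],
    [0,0,0],
  ],
  grip=[0,0,0,0,0,0],
)

```text
t: 2.75
tcp_pos: [447.8, 403.8, 102.3]
tcp_rot: [[-0.975, 0.223, 0.006], [0.223, 0.975, 0.006], [-0.005, 0.007, -1.0]]
ft_force: [1.3, 1.1, 0.2]
grip_width: 0.001
grasp_force: 0.0
```

Run:
```python
from h import *
st(); c=cam('wrist'); save(c,'w2.png')
```

```text
t 2.75 tcp [447.8 403.8 102.3] F [1.3 1.1 0.2] w 0.1 gf 0.0 q [-30.0, 29.0, -19.0, 101.0, 12.0, 51.0, 23.0]
```

View pics/w2.png

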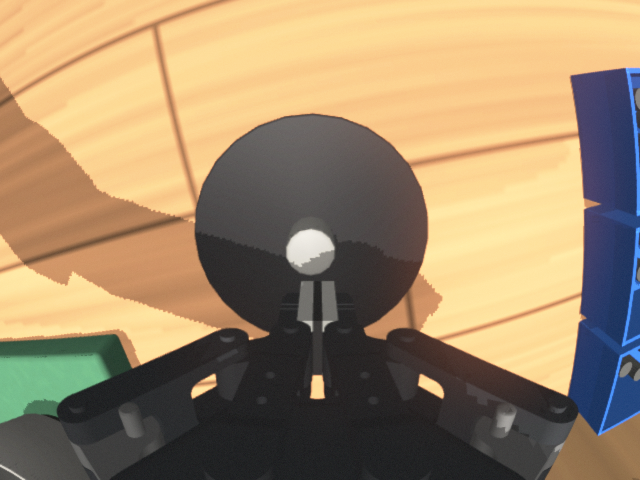

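The fingers (317,285) closed empty; the knob is at (310,250). Checking the projection of the TCP against the fingertips.

Run:
```python
from h import *
s=st(); c=cam('wrist'); P=fpts(c); Z=P[...,2]; R=np.array(s['tcp_rot']); p=np.array(s['tcp_pos'])
print('tcp px',fish(c,p),'grasp px',fish(c,p-18.7*R[:,2]),'knob px', fish(c,np.array([446,399,66.])))
for u,v in [(310,250),(308,287),(325,287),(317,283),(308,320),(325,320),(345,300),(317,180)]: print((u,v),P[v,u].round(1),((P[v,u]-p)@R).round(1), c['range_z'][v,u])
for n in ['top','side']:
    c=cam(n); P=pts(c); Z=P[...,2]; m=(Z>60)&(Z<70)&(np.hypot(P[...,0]-446,P[...,1]-398)<30); print(n,P[m].mean(0),m.sum())
    m=(Z>27)&(Z<37)&(np.hypot(P[...,0]-446,P[...,1]-398)<95); print(circ(plane_pts(c,big(m),32)))
    print('tcp px',(c['K']@(c['R']@p+c['t']))[:2]/(c['R']@p+c['t'])[2]); save(c,n+'3.png')
```

```text
t 2.8 tcp [446.8 402.6 100.2] F [ 0.2 -0.2 -0.7] w -0.1 gf 0.0 q [-30.0, 30.0, -19.0, 101.0, 12.0, 51.0, 23.0]
tcp px [317.60069156 275.45671075] grasp px [317.67817145 290.80648551] knob px [310.83999538 253.58274618]
(310, 250) [443.3 399.1  67.3] [ 2.7 -4.3 32.9] 214.68857
(308, 287) [435.2 401.2 139.6] [ 10.9  -3.8 -39.4] 142.88623
(325, 287) [436.4 407.7 140.4] [ 11.2   2.8 -40.2] 142.05219
(317, 283) [436.  404.6 135.6] [ 10.9  -0.3 -35.5] 146.69702
(308, 320) [434.7 401.8 167.3] [ 11.4  -3.2 -67.1] 116.10513
(325, 320) [436.1 407.  167. ] [ 11.2   2.2 -66.8] 116.43855
(345, 300) [442.7 414.1 142.3] [  6.5  10.5 -42.1] 141.53526
(317, 180) [408.9 411.3  33.2] [39.1 -0.3 66.9] 237.6004
top [437.89288989 396.42373467  64.50171306] 11
(np.float64(461.6042348403272), np.float64(377.5184304102653), np.float64(60.97433502817808))
tcp px [142.94210888 287.86001489]
side [446.41824674 394.30264196  65.20424997] 60
(np.float64(445.8321823899823), np.float64(391.62754049198196), np.float64(75.82112763714748))
tcp px [221.75618516 197.33410819]
```

Run:
```python
import cv2
a=cv2.imread('pics/side3.png')[100:250,150:300]; cv2.circle(a,(72,97),1,(0,0,255),-1); cv2.imwrite('pics/side3c.png',cv2.resize(a,(600,600),interpolation=cv2.INTER_CUBIC))
```

```text
(no output)
```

View pics/side3c.png

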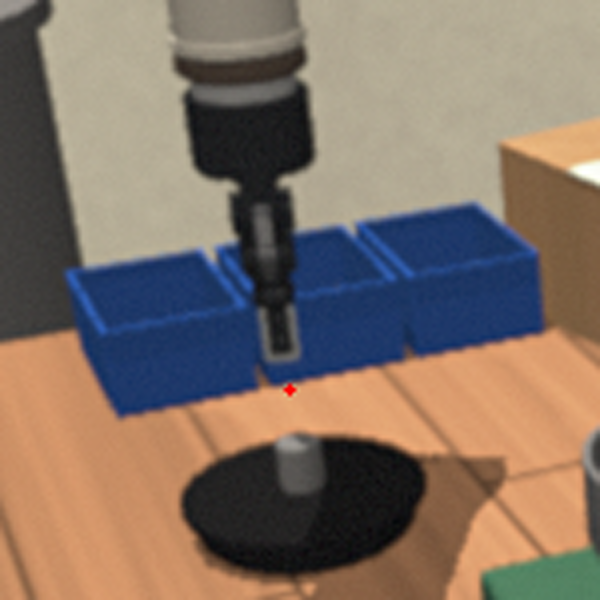

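The crop shows the actual fingertips (282,361) well above the reported TCP mark (290,390). I'll quantify that offset.

Run:
```python
from h import *
s=st(); R=np.array(s['tcp_rot']); p=np.array(s['tcp_pos'])
c=cam('side'); w=cam('wrist')
for d in range(0,45,5):
    r=[]
    for x in (-11,0,11):
        q=p+R@np.array([x,0,-d]); k=c['K']@(c['R']@q+c['t']); r.append((k[:2]/k[2]).round(1))
    print(d,r,fish(w,p+R@np.array([11.,0,-d])).round(1))
g=cv2.cvtColor(w['img'],cv2.COLOR_RGB2GRAY); print(g[260:300,308],'\n',g[260:300,326]); print(w['range_z'][262:300:2,308].round(),)
P=pts(c); print([(v,P[v,220].round(0).tolist()) for v in range(176,194,2)])
```

```text
t 2.95 tcp [444.6 400.1  96.6] F [-0.3 -0.6  0.3] w 0.1 gf 0.0 q [-30.0, 30.0, -19.0, 102.0, 12.0, 51.0, 23.0]
0 [array([225.6, 198.7]), array([221.4, 199.1]), array([217.1, 199.6])] [318.  255.1]
5 [array([225.4, 196.9]), array([221.1, 197.4]), array([216.8, 197.9])] [318.  258.5]
10 [array([225.1, 195.1]), array([220.9, 195.6]), array([216.6, 196.1])] [318. 262.]
15 [array([224.9, 193.4]), array([220.6, 193.8]), array([216.3, 194.3])] [318.  265.8]
20 [array([224.7, 191.6]), array([220.4, 192.1]), array([216. , 192.5])] [318.1 269.7]
25 [array([224.4, 189.8]), array([220.1, 190.3]), array([215.8, 190.8])] [318.1 273.9]
30 [array([224.2, 188. ]), array([219.8, 188.5]), array([215.5, 189. ])] [318.1 278.4]
35 [array([223.9, 186.2]), array([219.6, 186.7]), array([215.3, 187.2])] [318.2 283.1]
40 [array([223.7, 184.4]), array([219.3, 184.9]), array([215. , 185.4])] [318.2 288.1]
[225 223 224 222 196 152 144 143 141 140 140 140 139 139 137 138 134 134
 133 128 117 117 129 133 128 121 115 114 114 115 111 113 112 115 112 114
 113 113 114 113] 
 [142 143 141 143 141 141 138 139 139 139 138 139 139 138 134 136 136 136
 134 132 127 113 112 115 112 114 114 113 115 112 112 113 114 114 114 115
 112 113 114 112]
[213. 212. 213. 214. 215. 215. 214. 216. 216. 216. 147. 145. 143. 142.
 142. 139. 135. 135. 134.]
[(176, [443.0, 370.0, 172.0]), (178, [446.0, 385.0, 161.0]), (180, [446.0, 391.0, 153.0]), (182, [444.0, 385.0, 150.0]), (184, [444.0, 388.0, 144.0]), (186, [443.0, 388.0, 138.0]), (188, [443.0, 388.0, 133.0]), (190, [496.0, 644.0, 20.0]), (192, [496.0, 645.0, 13.0])]
```

The fingertips really end about 31 mm behind the reported TCP, and the lid has not moved. Retry deeper.

jog_arm(
  xyz=[
    [-1.2,-0.5,0],
    [-1.2,-0.5,0],
    [-1.2,-0.5,0],
    [-1.2,-0.5,0],
    [-1.2,-0.5,30],
    [-1.2,-0.5,60],
    [-1.2,-0.5,80],
    [-1.2,-0.5,91],
    [-1.2,-0.5,91],
    [-1.2,-0.5,91],
  ],
  turn=[
    [0,0,0],
    [0,0,0],
    [0,0,0],
    [0,0,0],
    [0,0,0],
    [0,0,0],
    [0,0,0],
    [0,0,0],
    [0,0,0],
    [0,0,0],
  ],
  grip=[70,70,70,70,70,70,70,70,70,70],
)

```text
t: 4.05
tcp_pos: [446.5, 400.7, 7.1]
tcp_rot: [[-0.975, 0.223, 0.001], [0.223, 0.975, 0.001], [-0.0, 0.001, -1.0]]
ft_force: [0.1, -0.1, 0.0]
grip_width: 0.822
grasp_force: 0.0
```

jog_arm(
  xyz=[
    [0,0,0],
    [0,0,0],
    [0,0,0],
    [0,0,0],
    [0,0,0],
    [0,0,0],
    [0,0,0],
  ],
  turn=[
    [0,0,0],
    [0,0,0],
    [0,0,0],
    [0,0,0],
    [0,0,0],
    [0,0,0],
    [0,0,0],
  ],
  grip=[0,0,0,0,0,0,0],
)

```text
t: 4.75
tcp_pos: [447.0, 400.7, 7.8]
tcp_rot: [[-0.975, 0.223, 0.002], [0.223, 0.975, 0.001], [-0.001, 0.001, -1.0]]
ft_force: [-0.9, -0.8, 7.1]
grip_width: 0.337
grasp_force: 59.1
```

jog_arm(
  xyz=[
    [0,0,-20],
    [0,0,-60],
    [0,0,-100],
    [0,0,-140],
    [0,0,-175],
    [0,0,-180],
    [0,0,-180],
  ],
  turn=[
    [0,0,0],
    [0,0,0],
    [0,0,0],
    [0,0,0],
    [0,0,0],
    [0,0,0],
    [0,0,0],
  ],
  grip=[0,0,0,0,0,0,0],
)

```text
t: 5.45
tcp_pos: [446.7, 400.4, 187.6]
tcp_rot: [[-0.975, 0.223, 0.002], [0.223, 0.975, 0.001], [-0.002, 0.002, -1.0]]
ft_force: [0.0, 0.1, -2.6]
grip_width: 0.332
grasp_force: 59.5
```

jog_arm(
  xyz=[
    [-14,-16,0],
    [-42,-47,0],
    [-74,-82,0],
    [-105,-118,0],
    [-137,-153,0],
    [-168,-188,0],
    [-200,-223,0],
    [-222,-248,0],
    [-231.5,-258.5,0],
    [-231.5,-258.5,0],
    [-231.5,-258.5,0],
    [-231.5,-258.5,0],
  ],
  turn=[
    [0,0,0],
    [0,0,0],
    [0,0,0],
    [0,0,0],
    [0,0,0],
    [0,0,0],
    [0,0,0],
    [0,0,0],
    [0,0,0],
    [0,0,0],
    [0,0,0],
    [0,0,0],
  ],
  grip=[0,0,0,0,0,0,0,0,0,0,0,0],
)

```text
t: 6.65
tcp_pos: [612.8, 99.6, 185.8]
tcp_rot: [[-0.976, 0.219, -0.002], [0.219, 0.976, 0.001], [0.002, 0.001, -1.0]]
ft_force: [0.5, 0.7, -1.1]
grip_width: 0.328
grasp_force: 59.6
```

```bash
cat > lid.py <<'E'
from h import *
s=st(); a=s['tcp_pos']
for n in ['side','top']:
    c=cam(n); P=pts(c); Z=P[...,2]; H=np.hypot(P[...,0]-615,P[...,1]-97)
    hsv=cv2.cvtColor(c['img'],cv2.COLOR_RGB2HSV)
    z0=a[2]-7.8
    m=(abs(Z-z0-32)<4)&(H<90)&(H>40); print(n,'flange',m.sum(), circ(P[m]) if m.sum()>50 else 0)
    q=P[m]
    if len(q)>50: A=np.c_[q[:,:2]-[615,97],np.ones(len(q))]; print(' plane',np.linalg.lstsq(A,q[:,2],rcond=None)[0].round(4))
    save(c,f"{n}_{s['t']:.1f}.png")
E
python3 lid.py
```

```text
t 6.65 tcp [612.8  99.6 185.8] F [ 0.5  0.7 -1.1] w 28.0 gf 59.6 q [-1.0, 25.0, -14.0, 95.0, 7.0, 61.0, 60.0]
side flange 1372 (np.float64(611.9241946240564), np.float64(94.75816672078463), np.float64(65.27992302404888))
 plane [-9.000000e-04  6.400000e-03  2.104285e+02]
top flange 289 (np.float64(611.7678269179122), np.float64(101.37827201272239), np.float64(76.5925510770207))
 plane [ 2.200000e-03 -2.100000e-03  2.093645e+02]
```

jog_arm(
  xyz=[
    [0,0,0],
    [0,0,10],
    [0,0,20],
    [0,0,25],
    [0,0,25],
  ],
  turn=[
    [0,0,0],
    [0,0,0],
    [0,0,0],
    [0,0,0],
    [0,0,0],
  ],
  grip=[0,0,0,0,0],
)

```text
t: 7.25
tcp_pos: [613.1, 96.2, 159.7]
tcp_rot: [[-0.975, 0.223, -0.003], [0.223, 0.975, -0.0], [0.003, -0.001, -1.0]]
ft_force: [-0.9, 0.2, -1.1]
grip_width: 0.334
grasp_force: 59.6
```

```bash
cat >> lid.py <<'E'
    print(' tcp now',np.round(ctrl.read_state()['tcp_pos'],1))
    b=(hsv[...,2]<45)&(H<100)&(abs(Z-z0-28)<8)
    if n=='side':
        k=big(b); print(' ellipse lid',cv2.fitEllipse(cv2.convexHull(k)))
    # rim extremes: project ideal circles
    th=np.linspace(0,2*np.pi,73);
E
python3 lid.py
```

```text
t 7.25 tcp [613.1  96.2 159.7] F [-0.9  0.2 -1.1] w 28.5 gf 59.6 q [-1.0, 27.0, -13.0, 96.0, 7.0, 58.0, 60.0]
side flange 1422 (np.float64(612.0059158706808), np.float64(91.93139602487508), np.float64(65.21540059840443))
 plane [-1.900000e-03  4.100000e-03  1.843212e+02]
 tcp now [613.6  96.4 160.5]
 ellipse lid ((330.1843566894531, 200.6428680419922), (33.47519302368164, 73.267822265625), 88.68250274658203)
top flange 290 (np.float64(613.4223111353019), np.float64(98.1287983997131), np.float64(76.52741098546528))
 plane [-3.600000e-03  1.200000e-03  1.839329e+02]
 tcp now [614.1  96.5 161.1]
```

jog_arm(
  xyz=[
    [0,0,5],
    [0,0,10],
    [0,0,14],
    [0,0,14],
    [0,0,14],
  ],
  turn=[
    [0,0,0],
    [0,0,0],
    [0,0,0],
    [0,0,0],
    [0,0,0],
  ],
  grip=[0,0,0,0,0],
)

```text
t: 7.85
tcp_pos: [614.3, 96.5, 147.4]
tcp_rot: [[-0.975, 0.223, -0.0], [0.223, 0.975, 0.0], [0.0, -0.0, -1.0]]
ft_force: [0.5, -0.1, -2.9]
grip_width: 0.331
grasp_force: 59.5
```

```bash
python3 lid.py
```

```text
t 7.85 tcp [614.3  96.5 147.4] F [ 0.5 -0.1 -2.9] w 28.3 gf 59.5 q [-2.0, 28.0, -13.0, 96.0, 7.0, 57.0, 60.0]
side flange 1430 (np.float64(613.2243045455351), np.float64(92.2805875462218), np.float64(65.26426520690494))
 plane [1.800000e-03 4.900000e-03 1.719806e+02]
 tcp now [614.3  96.5 147.5]
 ellipse lid ((330.9454040527344, 205.43130493164062), (33.771873474121094, 73.21314239501953), 88.00106811523438)
top flange 274 (np.float64(613.8187306521049), np.float64(98.17841305980483), np.float64(76.4415431045718))
 plane [-9.200000e-03 -4.300000e-03  1.711869e+02]
 tcp now [614.2  96.5 147.5]
```

jog_arm(
  xyz=[
    [0,0,3],
    [0,0,6],
    [0,0,10],
    [0,0,14],
    [0,0,15],
    [0,0,15],
  ],
  turn=[
    [0,0,0],
    [0,0,0],
    [0,0,0],
    [0,0,0],
    [0,0,0],
    [0,0,0],
  ],
  grip=[0,0,0,0,0,0],
)

```text
t: 8.55
tcp_pos: [616.0, 96.6, 134.4]
tcp_rot: [[-0.975, 0.223, 0.004], [0.223, 0.975, 0.0], [-0.004, 0.001, -1.0]]
ft_force: [0.3, -0.5, 5.4]
grip_width: 0.334
grasp_force: 60.8
```

```bash
python3 lid.py
```

```text
t 8.55 tcp [616.   96.6 134.4] F [ 0.3 -0.5  5.4] w 28.5 gf 60.8 q [-2.0, 29.0, -13.0, 97.0, 8.0, 55.0, 60.0]
side flange 1431 (np.float64(613.8747369974227), np.float64(92.38269211861507), np.float64(65.25120456814933))
 plane [-7.200000e-03  6.300000e-03  1.591852e+02]
 tcp now [616.   96.6 134.4]
 ellipse lid ((331.2598571777344, 210.603515625), (33.098873138427734, 73.16618347167969), 88.82855224609375)
top flange 264 (np.float64(613.9153459713897), np.float64(97.55042089697554), np.float64(76.24758257416684))
 plane [-7.600000e-03  0.000000e+00  1.580971e+02]
 tcp now [616.   96.6 134.4]
```

jog_arm(
  xyz=[
    [0,0,3],
    [0,0,6],
    [0,0,6],
    [0,0,6],
  ],
  turn=[
    [0,0,0],
    [0,0,0],
    [0,0,0],
    [0,0,0],
  ],
  grip=[0,0,0,0],
)

```text
t: 9.05
tcp_pos: [615.9, 96.6, 133.5]
tcp_rot: [[-0.975, 0.223, 0.005], [0.223, 0.975, -0.001], [-0.005, 0.001, -1.0]]
ft_force: [-14.9, -3.4, 36.0]
grip_width: 0.336
grasp_force: 63.8
```

```bash
python3 lid.py
```

```text
t 9.05 tcp [615.9  96.6 133.5] F [-14.9  -3.4  36. ] w 28.7 gf 63.8 q [-2.0, 29.0, -13.0, 97.0, 8.0, 55.0, 60.0]
side flange 1452 (np.float64(614.1171634037705), np.float64(92.38830936694058), np.float64(65.19234334680611))
 plane [3.000000e-03 6.200000e-03 1.584321e+02]
 tcp now [615.9  96.6 133.5]
 ellipse lid ((331.2994689941406, 210.90609741210938), (33.5188102722168, 72.94420623779297), 88.42122650146484)
top flange 276 (np.float64(614.6031878281472), np.float64(98.11178146542852), np.float64(76.35583543486239))
 plane [-7.500000e-03 -4.300000e-03  1.573981e+02]
 tcp now [615.9  96.6 133.5]
```

jog_arm(
  xyz=[
    [0,0,-5],
    [0,0,-5],
    [0,0,-5],
    [0,0,-5],
    [0,0,-5],
    [0,0,-30],
    [0,0,-70],
    [0,0,-110],
    [0,0,-130],
    [0,0,-130],
  ],
  turn=[
    [0,0,0],
    [0,0,0],
    [0,0,0],
    [0,0,0],
    [0,0,0],
    [0,0,0],
    [0,0,0],
    [0,0,0],
    [0,0,0],
    [0,0,0],
  ],
  grip=[0,60,60,60,60,60,60,60,60,60],
)

```text
t: 10.15
tcp_pos: [616.5, 97.2, 260.3]
tcp_rot: [[-0.975, 0.223, 0.007], [0.223, 0.975, 0.001], [-0.006, 0.003, -1.0]]
ft_force: [0.7, -0.5, 0.7]
grip_width: 0.701
grasp_force: 0.0
```

```bash
sed -i 's/z0=a\[2\]-7.8/z0=126/' lid.py; python3 lid.py
python3 - <<'E'
from h import *
st(); c=cam('wrist'); save(c,'w5.png'); np.savez('w5.npz',**c)
P=fpts(c); print(fish(c,np.array([[615,96,192],[597,-102,130.]])))
E
```

```text
t 10.15 tcp [616.5  97.2 260.3] F [ 0.7 -0.5  0.7] w 59.9 gf 0.0 q [-1.0, 22.0, -14.0, 90.0, 5.0, 69.0, 61.0]
side flange 1462 (np.float64(613.6565263166128), np.float64(92.15518190716193), np.float64(65.48987160149314))
 plane [-7.500000e-03  8.600000e-03  1.595462e+02]
 tcp now [615.2  96.8 257.8]
 ellipse lid ((331.2405700683594, 210.4521026611328), (32.8209228515625, 73.23199462890625), 89.47236633300781)
top flange 138 (np.float64(627.024321533609), np.float64(43.70380713052327), np.float64(27.26546221751053))
 plane [-1.090000e-02  6.550000e-02  1.628463e+02]
 tcp now [614.1  96.5 256.1]
t 10.25 tcp [614.1  96.5 256.1] F [-0.3  0.1  0. ] w 59.8 gf 0.0 q [-1.0, 22.0, -14.0, 90.0, 6.0, 69.0, 61.0]
[[316.99063542 241.00896806]
 [108.02771376 248.98498748]]
```

View pics/w5.png

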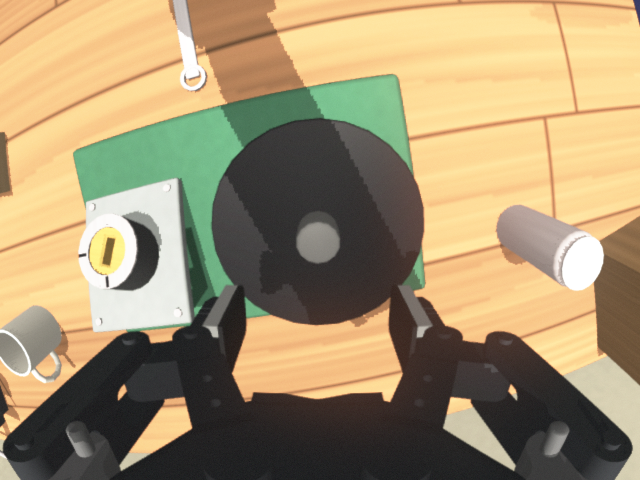

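The wrist view shows the lid seated concentrically (318,222) and the switch at (108,252) with its slot visible. Going to the key, whose long axis already nearly matches the present yaw.

jog_arm(
  xyz=[
    [3,-22,0],
    [9,-68,5],
    [15,-114,15],
    [21,-160,25],
    [27,-206,38],
    [33,-252,50],
    [39,-298,62],
    [45,-344,75],
    [51,-390,85],
    [57,-436,95],
    [63,-480,98],
    [65,-499,98],
  ],
  turn=[
    [0,0,0],
    [0,0,0],
    [0,0,0],
    [0,0,0],
    [0,0,0],
    [0,0,0],
    [0,0,0],
    [0,0,0],
    [0,0,0],
    [0,0,0],
    [0,0,0],
    [0,0,0],
  ],
  grip=[60,60,60,60,60,60,60,60,60,60,60,60],
)

```text
t: 11.5
tcp_pos: [434.6, -379.5, 155.6]
tcp_rot: [[-0.973, 0.229, -0.005], [0.229, 0.973, 0.001], [0.005, -0.001, -1.0]]
ft_force: [0.2, 0.6, -0.2]
grip_width: 0.704
grasp_force: 0.0
```

jog_arm(
  xyz=[
    [0,0,0],
    [0,0,0],
  ],
  turn=[
    [0,0,0],
    [0,0,0],
  ],
  grip=[60,60],
)

```text
t: 11.7
tcp_pos: [438.7, -374.5, 156.7]
tcp_rot: [[-0.975, 0.224, -0.002], [0.224, 0.975, 0.002], [0.003, 0.002, -1.0]]
ft_force: [0.3, 1.1, -0.3]
grip_width: 0.7
grasp_force: 0.0
```

Run:
```python
from h import *
s=st(); R=np.array(s['tcp_rot'])
c=cam('wrist'); save(c,'w6.png'); P=fpts(c); Z=P[...,2]; p=np.array(ctrl.read_state()['tcp_pos']); H=np.hypot(P[...,0]-439,P[...,1]+375)
m=(Z>106)&(Z<116)&(H<40); q=P[m]; print(m.sum(),q.mean(0)); b=cv2.minAreaRect(q[:,:2].astype(np.float32)); print(b)
m=(Z>41)&(Z<49)&(H<65); b=cv2.minAreaRect(P[m][:,:2].astype(np.float32)); print('rest',b,m.sum())
to([439.3,-375.3,41]); print('yaw toolx',np.degrees(np.arctan2(R[1,0],R[0,0])))
# lid seen from top, arm away
c=cam('top'); save(c,'top6.png'); np.savez('top6.npz',**c); P=pts(c); Z=P[...,2]; H=np.hypot(P[...,0]-615,P[...,1]-97); m=(abs(Z-158)<5)&(H<95)&(H>25); q=P[m]; A=np.c_[q[:,:2]-[615,97],np.ones(len(q))]; print('lid',m.sum(),np.linalg.lstsq(A,q[:,2],rcond=None)[0].round(4),circ(plane_pts(c,big(m),158)))
```

```text
t 11.7 tcp [ 438.7 -374.5  156.7] F [ 0.3  1.1 -0.3] w 59.8 gf 0.0 q [39.0, 22.0, -1.0, 103.0, 1.0, 55.0, 114.0]
1292 [ 437.13840077 -375.567557    111.68334293]
((438.8329772949219, -375.978271484375), (11.891383171081543, 44.560943603515625), 78.28738403320312)
rest ((439.4111022949219, -375.73126220703125), (70.72270965576172, 90.6475830078125), 77.82954406738281) 7713
t 11.75 tcp [ 439.6 -373.6  157.1] F [-0.5  0.3 -0.2] w 60.1 gf 0.0 q [39.0, 22.0, -1.0, 103.0, 0.0, 55.0, 114.0]
shift [ -0.4  -2.  116.1]
yaw toolx 167.07320310007154
lid 3499 [-1.110000e-02  2.600000e-03  1.583986e+02] (np.float64(614.6651358288118), np.float64(97.19318463542731), np.float64(80.38300280711766))
```

jog_arm(
  xyz=[
    [0,-1,0],
    [0,-1,0],
    [0,-1,20],
    [0,-1,20],
    [0,-1,20],
  ],
  turn=[
    [0,0,-0.12],
    [0,0,-0.12],
    [0,0,-0.12],
    [0,0,-0.12],
    [0,0,-0.12],
  ],
  grip=[60,60,60,60,60],
)

```text
t: 12.3
tcp_pos: [439.3, -375.8, 138.4]
tcp_rot: [[-0.979, 0.206, -0.001], [0.206, 0.979, 0.001], [0.001, 0.001, -1.0]]
ft_force: [-1.1, -0.4, 0.0]
grip_width: 0.706
grasp_force: 0.0
```

Run:
```python
from h import *
to([439,-375.6,41])
```

```text
t 12.3 tcp [ 439.3 -375.8  138.4] F [-1.1 -0.4  0. ] w 60.3 gf 0.0 q [39.0, 24.0, -1.0, 103.0, 1.0, 53.0, 115.0]
shift [ 0.3  0.  97.4]
```

jog_arm(
  xyz=[
    [0,0,30],
    [0,0,60],
    [0,0,85],
    [0,0,96],
    [0,0,96],
    [0,0,96],
    [0,0,96],
    [0,0,96],
    [0,0,96],
    [0,0,96],
    [0,0,96],
    [0,0,96],
  ],
  turn=[
    [0,0,0],
    [0,0,0],
    [0,0,0],
    [0,0,0],
    [0,0,0],
    [0,0,0],
    [0,0,0],
    [0,0,0],
    [0,0,0],
    [0,0,0],
    [0,0,0],
    [0,0,0],
  ],
  grip=[60,60,60,60,60,0,0,0,0,0,0,0],
)

```text
t: 13.5
tcp_pos: [440.4, -377.1, 43.9]
tcp_rot: [[-0.978, 0.207, 0.002], [0.207, 0.978, -0.001], [-0.002, -0.001, -1.0]]
ft_force: [0.2, 1.1, 6.1]
grip_width: 0.135
grasp_force: 58.8
```

Run:
```python
from h import *
st()
# slot estimation from the wrist picture w5 + side0 + top0
for nm in ['w5','side0','top0']:
    c=dict(np.load(nm+'.npz')); w=nm=='w5'; P=fpts(c) if w else pts(c)
    hsv=cv2.cvtColor(c['img'],cv2.COLOR_RGB2HSV); Z=P[...,2]; H=np.hypot(P[...,0]-597,P[...,1]+102)
    br=(hsv[...,0]>12)&(hsv[...,0]<30)&(hsv[...,1]>110)&(H<60)&(Z>90); 
    k=big(cv2.morphologyEx(br.astype(np.uint8),cv2.MORPH_CLOSE,np.ones((7,7)))); hull=cv2.convexHull(k); e=cv2.fitEllipse(hull); print(nm,'brass ellipse',e)
    # white ring points
    wh=(hsv[...,1]<40)&(hsv[...,2]>170)&(H<60)&(Z>105)
    q=P[wh]; cc=np.median(q,0); q=q[np.abs(q-cc).max(1)<40]; 
    for _ in range(4):
        cc=q.mean(0); n=np.linalg.svd(q-cc)[2][2]; n*=np.sign(n[2]); d=(q-cc)@n; q=q[abs(d)<max(2,2*d.std())]
    print(' ring',len(q),cc.round(1),n.round(3),'tilt',np.degrees(np.arccos(n[2])).round(1))
```

```text
t 13.5 tcp [ 440.4 -377.1   43.9] F [0.2 1.1 6.1] w 11.5 gf 58.8 q [39.0, 31.0, -1.0, 107.0, 1.0, 42.0, 115.0]
w5 brass ellipse ((105.8832015991211, 250.65328979492188), (34.02715301513672, 46.11049270629883), 10.20156478881836)
 ring 1885 [ 598.5 -100.1  134.5] [-0.436  0.02   0.9  ] tilt 25.9
side0 brass ellipse ((369.9593200683594, 262.32354736328125), (14.346199989318848, 22.51584243774414), 60.94075012207031)
 ring 364 [ 596.  -104.5  132.5] [-0.433  0.021  0.901] tilt 25.7
top0 brass ellipse ((363.74981689453125, 220.3463897705078), (18.540367126464844, 19.32050132751465), 73.11373138427734)
 ring 0 [nan nan nan] [0. 0. 1.] tilt 0.0
  return _methods._mean(a, axis=axis, dtype=dtype,
  ret = um.true_divide(
<stdin>:13: RuntimeWarning: Mean of empty slice.
  ret = _var(a, axis=axis, dtype=dtype, out=out, ddof=ddof,
  arrmean = um.true_divide(arrmean, div, out=arrmean,
  ret = ret.dtype.type(ret / rcount)
```

Key is gripped (11.5 mm opening, 59 N). Lift it, and meanwhile fix slot centre and angle from the saved views.

jog_arm(
  xyz=[
    [0,0,-15],
    [0,0,-40],
    [0,0,-80],
    [0,0,-120],
    [0,0,-160],
    [0,0,-190],
    [0,0,-190],
    [0,0,-190],
  ],
  turn=[
    [0,0,0],
    [0,0,0],
    [0,0,0],
    [0,0,0],
    [0,0,0],
    [0,0,0],
    [0,0,0],
    [0,0,0],
  ],
  grip=[0,0,0,0,0,0,0,0],
)

```text
t: 14.3
tcp_pos: [439.5, -376.5, 233.7]
tcp_rot: [[-0.978, 0.207, 0.001], [0.207, 0.978, -0.001], [-0.002, -0.001, -1.0]]
ft_force: [-0.1, 0.1, -2.2]
grip_width: 0.137
grasp_force: 58.6
```

```bash
cat > slot.py <<'E'
from h import *
n0=np.array([-.435,.02,.9]); n0/=np.linalg.norm(n0)
def ray(c,uv,fishy):
    xy=(np.asarray(uv,float)-c['K'][:2,2])/c['K'][0,0]
    if fishy:
        r=np.linalg.norm(xy,axis=-1,keepdims=True)+1e-9; d=np.concatenate([np.sin(r)*xy/r,np.cos(r)],-1)
    else: d=np.concatenate([xy,np.ones(xy.shape[:-1]+(1,))],-1)
    return -c['R'].T@c['t'], d@c['R']
def onplane(c,uv,fishy,p0,n=n0):
    o,d=ray(c,uv,fishy); return o+d*(((p0-o)@n)/(d@n))[:,None]
up=np.array([0,0,1.])-n0[2]*n0; up/=np.linalg.norm(up); right=np.cross(up,n0)   # right as seen from outside
def measure(c,fishy,p0,verbose=True):
    """brass disc centre and slot angle on the plane through p0"""
    hsv=cv2.cvtColor(c['img'],cv2.COLOR_RGB2HSV); P=fpts(c) if fishy else pts(c); near=np.linalg.norm(P-p0,axis=-1)<45
    br=(hsv[...,0]>12)&(hsv[...,0]<30)&(hsv[...,1]>110)&near&(P[...,2]>100)
    brc=cv2.morphologyEx(br.astype(np.uint8),cv2.MORPH_CLOSE,np.ones((9,9))); hull=cv2.convexHull(big(brc)).reshape(-1,2)
    Q=onplane(c,hull,fishy,p0); L=np.c_[(Q-p0)@right,(Q-p0)@up]; cx,cy,r=circ(L); ctr=p0+cx*right+cy*up
    disk=np.zeros(br.shape,np.uint8); cv2.fillConvexPoly(disk,hull,1); disk=cv2.erode(disk,np.ones((3,3)))
    s=(disk>0)&~br; ns,lab,stt,_=cv2.connectedComponentsWithStats(s.astype(np.uint8)); i=1+np.argmax(stt[1:,4]); v,u=np.nonzero(lab==i)
    Q=onplane(c,np.c_[u,v],fishy,p0); L=np.c_[(Q-p0)@right,(Q-p0)@up].astype(np.float32); b=cv2.minAreaRect(L)
    w,V=np.linalg.eigh(np.cov(L.T)); a=np.degrees(np.arctan2(V[0,1],V[1,1])); a=(a+90)%180-90
    print('disc ctr',ctr.round(1),'r',r.round(1),'slot n',len(u),'ctr',(p0+L.mean(0)@np.array([right,up])).round(1),'cw angle',a.round(1),'box',b)
    return ctr
E
python3 - <<'E'
from slot import *
st(); p0=np.array([597.5,-101.5,131.]); As=[];
A=np.zeros((3,3)); B=np.zeros(3)
for nm,uv in [('w5',(105.88,250.65)),('side0',(369.96,262.32)),('top0',(363.75,220.35))]:
    c=dict(np.load(nm+'.npz')); f=nm=='w5'; measure(c,f,p0); o,d=ray(c,[uv],f); d=d[0]/np.linalg.norm(d); M=np.eye(3)-np.outer(d,d); A+=M; B+=M@o
X=np.linalg.solve(A,B); print('triang',X)
E
```

```text
t 14.3 tcp [ 439.5 -376.5  233.7] F [-0.1  0.1 -2.2] w 11.7 gf 58.6 q [39.0, 18.0, -1.0, 98.0, 0.0, 64.0, 116.0]
disc ctr [ 597.6 -105.   131.1] r 21.6 slot n 54 ctr [ 591.  -116.   128.2] cw angle -72.4 box ((14.565194129943848, -6.412301540374756), (6.253079891204834, 12.809530258178711), 72.51026153564453)Traceback (most recent call last):
  File "<stdin>", line 5, in <module>
  File "slot.py", line 19, in measure
    s=(disk>0)&~br; ns,lab,stt,_=cv2.connectedComponentsWithStats(s.astype(np.uint8)); i=1+np.argmax(stt[1:,4]); v,u=np.nonzero(lab==i)
                                                                                           ~~~~~~~~~^^^^^^^^^^^
    return _wrapfunc(a, 'argmax', axis=axis, out=out, **kwds)
    return bound(*args, **kwds)
ValueError: attempt to get argmax of an empty sequence
```

```bash
python3 - <<'E'
s=open('slot.py').read()
s=s.replace("s=(disk>0)&~br;","vv=hsv[...,2].astype(float); s=(disk>0)&((vv<0.72*np.median(vv[br]))|(hsv[...,1]<90));")
s=s.replace("(hsv[...,1]>110)&near","(hsv[...,1]>110)&(hsv[...,2]>60)&near")
open('slot.py','w').write(s)
E
python3 - <<'E'
from slot import *
p0=np.array([597.5,-101.5,131.]); A=np.zeros((3,3)); B=np.zeros(3)
for nm,uv in [('w5',(105.88,250.65)),('side0',(369.96,262.32)),('top0',(363.75,220.35))]:
    c=dict(np.load(nm+'.npz')); f=nm=='w5'; print(nm)
    try: measure(c,f,p0)
    except Exception as e: print(e)
    o,d=ray(c,[uv],f); d=d[0]/np.linalg.norm(d); M=np.eye(3)-np.outer(d,d); A+=M; B+=M@o
X=np.linalg.solve(A,B); print('triang',X)
n=n0; a=np.radians(18); xs=np.cos(a)*up+np.sin(a)*right; tz=-n; tx=-xs; R=np.c_[tx,np.cross(tz,tx),tz]
print(R.round(3)); to(X+n*(28.9+60),R)
E
```

```text
w5
disc ctr [ 597.6 -105.   131.1] r 21.6 slot n 203 ctr [ 598.5 -101.5  131.5] cw angle 18.6 box ((0.04129981994628906, 1.1580886840820312), (24.9698486328125, 9.478368759155273), 70.87380981445312)
side0
disc ctr [ 598.  -102.6  131.3] r 21.0 slot n 39 ctr [ 597.8 -106.9  131.3] cw angle 18.1 box ((5.241890907287598, 0.34984302520751953), (25.029762268066406, 7.838387489318848), 72.416259765625)
top0
disc ctr [ 597.3 -102.3  130.9] r 21.8 slot n 52 ctr [ 597.9 -101.9  131.2] cw angle 18.7 box ((0.39091813564300537, 0.6343898773193359), (25.742708206176758, 10.255523681640625), 72.11702728271484)
triang [ 597.54658106 -103.06486389  131.80695635]
[[-0.841  0.322  0.435]
 [ 0.348  0.937 -0.02 ]
 [-0.414  0.135 -0.9  ]]
t 14.3 tcp [ 439.5 -376.5  233.7] F [-0.1  0.1 -2.2] w 11.7 gf 58.6 q [39.0, 18.0, -1.0, 98.0, 0.0, 64.0, 116.0]
shift [-59.9 294.   21.7]
turn [-0.767 -3.128  1.072]
```

jog_arm(
  xyz=[
    [-5,20,0],
    [-12,60,3],
    [-20,100,6],
    [-28,140,9],
    [-36,180,12],
    [-44,220,15],
    [-52,256,18],
    [-58,284,21],
    [-60,294,21.7],
    [-60,294,21.7],
    [-60,294,21.7],
    [-60,294,21.7],
  ],
  turn=[
    [0,0,0],
    [-0.1,-0.3,0.1],
    [-0.2,-0.8,0.3],
    [-0.35,-1.4,0.5],
    [-0.5,-2,0.7],
    [-0.6,-2.5,0.85],
    [-0.72,-2.95,1],
    [-0.767,-3.128,1.072],
    [-0.767,-3.128,1.072],
    [-0.767,-3.128,1.072],
    [-0.767,-3.128,1.072],
    [-0.767,-3.128,1.072],
  ],
  grip=[0,0,0,0,0,0,0,0,0,0,0,0],
)

```text
t: 15.5
tcp_pos: [558.2, -102.3, 210.2]
tcp_rot: [[-0.842, 0.323, 0.433], [0.35, 0.937, -0.02], [-0.412, 0.135, -0.901]]
ft_force: [-0.3, 0.2, -0.3]
grip_width: 0.135
grasp_force: 58.7
```

jog_arm(
  xyz=[
    [0,0,0],
    [0,0,0],
    [0,0,0],
  ],
  turn=[
    [0,0,0],
    [0,0,0],
    [0,0,0],
  ],
  grip=[0,0,0],
)

```text
t: 15.8
tcp_pos: [558.8, -101.7, 210.8]
tcp_rot: [[-0.841, 0.323, 0.434], [0.349, 0.937, -0.019], [-0.413, 0.135, -0.901]]
ft_force: [0.3, -0.0, -1.3]
grip_width: 0.131
grasp_force: 58.7
```

```bash
python3 - <<'E'
from slot import *
c=cam('wrist'); save(c,'w7.png'); np.savez('w7.npz',**c); d=cam('side'); save(d,'side7.png')
X=np.array([597.8,-102.4,131.3])
try: measure(c,True,X)
except Exception as e: print(e)
n=n0; a=np.radians(18.5); xs=np.cos(a)*up+np.sin(a)*right; tz=-n; tx=-xs; R=np.c_[tx,np.cross(tz,tx),tz]
to(X+n*(28.9+60),R); s=ctrl.read_state(); p=np.array(s['tcp_pos']); Rt=np.array(s['tcp_rot']); print('slot px',fish(c,X),'tip px',fish(c,p+Rt[:,2]*28.9))
# key points
P=fpts(c); L=(P-p)@Rt; hsv=cv2.cvtColor(c['img'],cv2.COLOR_RGB2HSV)
m=(abs(L[...,0])<30)&(abs(L[...,1])<30)&(L[...,2]>-15)&(L[...,2]<33); print(m.sum())
for z in range(-15,33,4):
    k=m&(abs(L[...,2]-z)<2)
    if k.sum()>3: print(z,k.sum(),'x',L[k][:,0].min().round(1),np.median(L[k][:,0]).round(1),L[k][:,0].max().round(1),'y',L[k][:,1].min().round(1),L[k][:,1].max().round(1))
E
python3 -c "
import cv2
a=cv2.imread('pics/w7.png')[120:360,200:440]; b=cv2.imread('pics/side7.png')[160:310,300:450]
import numpy as np
cv2.imwrite('pics/c7.png',np.hstack([cv2.resize(a,(400,400)),cv2.resize(b,(400,400),interpolation=2)]))"
```

```text
disc ctr [ 593.6 -101.6  129.3] r 17.6 slot n 430 ctr [ 596.3 -102.5  130.6] cw angle 18.4 box ((0.3914604187011719, -1.7518463134765625), (23.122756958007812, 10.962571144104004), 71.9127426147461)
t 15.9 tcp [ 558.8 -101.4  210.8] F [ 0.2 -0.1 -1.3] w 11.2 gf 58.7 q [22.0, 4.0, -13.0, 124.0, -5.0, 26.0, 83.0]
shift [-0.2  0.9 -0.3]
turn [ 0.002 -0.011  0.056]
slot px [318.77377927 229.73100839] tip px [317.69566684 255.71935252]
164
-15 43 x 7.7 13.7 16.8 y -15.9 14.5
-11 21 x 7.8 14.3 16.3 y -14.0 15.2
13 45 x 12.4 13.0 13.5 y -4.0 3.2
17 25 x 12.7 13.0 13.4 y -3.6 3.3
21 27 x 12.6 12.9 13.1 y -3.6 3.4
```

View pics/c7.png

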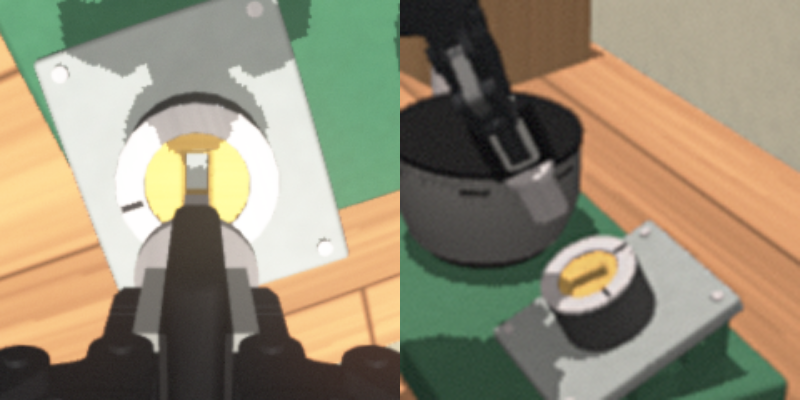

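The crop shows the blade laterally in line with the slot (both near column 197) and the collar and grip straight. Approach to the mouth with a small x correction.

jog_arm(
  xyz=[
    [-1,0.4,15],
    [-1,0.4,40],
    [-1,0.4,52],
    [-1,0.4,60],
    [-1,0.4,66],
    [-1,0.4,70],
    [-1,0.4,70],
  ],
  turn=[
    [0,0,0.05],
    [0,0,0.05],
    [0,0,0.05],
    [0,0,0.05],
    [0,0,0.05],
    [0,0,0.05],
    [0,0,0.05],
  ],
  grip=[0,0,0,0,0,0,0],
)

```text
t: 16.6
tcp_pos: [590.2, -102.4, 148.1]
tcp_rot: [[-0.839, 0.327, 0.434], [0.355, 0.935, -0.019], [-0.412, 0.138, -0.901]]
ft_force: [-0.2, -0.0, -0.7]
grip_width: 0.135
grasp_force: 58.7
```

```bash
cat > ins.py <<'E'
from slot import *
import sys
X=np.array([597.8,-102.4,131.3]); a=np.radians(float(sys.argv[1]) if len(sys.argv)>1 else 18.5); xs=np.cos(a)*up+np.sin(a)*right; R=np.c_[-xs,np.cross(n0,xs),-n0]
s=st(); Rt=np.array(s['tcp_rot']); p=np.array(s['tcp_pos']); F=Rt.T@np.array(s['ft_force']); d=R.T@(p-X)
print('F tool',F.round(1),'torque tool',(Rt.T@np.array(s['wrist_torque'])).round(2),'rel slot x y',d[:2].round(1),'tip depth',(d[2]+28.9).round(1),'turn left',np.round(np.degrees(cv2.Rodrigues(Rt.T@R)[0].ravel())/8,3))
E
python3 ins.py
```

```text
t 16.6 tcp [ 590.2 -102.4  148.1] F [-0.2 -0.  -0.7] w 11.6 gf 58.7 q [20.0, 13.0, -12.0, 124.0, -1.0, 18.0, 78.0]
F tool [ 0.5 -0.2  0.5] torque tool [0.21 0.53 0.02] rel slot x y [-0.6 -0.2] tip depth 10.5 turn left [ 0.004 -0.013  0.01 ]
```

Tip is 10 mm in with no force. Push on.

jog_arm(
  xyz=[
    [0,0,6],
    [0,0,12],
    [0,0,18],
    [0,0,24],
    [0,0,28],
    [0,0,30],
    [0,0,30],
  ],
  turn=[
    [0,0,0],
    [0,0,0],
    [0,0,0],
    [0,0,0],
    [0,0,0],
    [0,0,0],
    [0,0,0],
  ],
  grip=[0,0,0,0,0,0,0],
)

```text
t: 17.3
tcp_pos: [603.1, -102.9, 120.7]
tcp_rot: [[-0.84, 0.328, 0.433], [0.355, 0.935, -0.019], [-0.411, 0.138, -0.901]]
ft_force: [0.2, -0.8, -1.3]
grip_width: 0.132
grasp_force: 58.7
```

```bash
python3 ins.py
```

```text
t 17.3 tcp [ 603.1 -102.9  120.7] F [ 0.2 -0.8 -1.3] w 11.3 gf 58.7 q [18.0, 17.0, -10.0, 123.0, 1.0, 14.0, 77.0]
F tool [ 0.1 -0.8  1.3] torque tool [ 0.16  0.52 -0.04] rel slot x y [-0.2 -0.2] tip depth 40.8 turn left [ 0.004 -0.017  0.01 ]
```

jog_arm(
  xyz=[
    [0,0,2],
    [0,0,4],
    [0,0,4],
    [0,0,4],
  ],
  turn=[
    [0,0,0],
    [0,0,0],
    [0,0,0],
    [0,0,0],
  ],
  grip=[0,0,0,0],
)

```text
t: 17.7
tcp_pos: [604.0, -103.1, 120.1]
tcp_rot: [[-0.839, 0.327, 0.434], [0.354, 0.935, -0.02], [-0.412, 0.137, -0.901]]
ft_force: [-23.8, 2.7, 31.6]
grip_width: 0.133
grasp_force: 64.8
```

```bash
python3 ins.py
```

```text
t 17.7 tcp [ 604.  -103.1  120.1] F [-23.8   2.7  31.6] w 11.4 gf 64.8 q [18.0, 17.0, -10.0, 123.0, 1.0, 14.0, 77.0]
F tool [  7.9  -0.9 -38.9] torque tool [0.35 2.25 0.04] rel slot x y [-0.8 -0.1] tip depth 41.7 turn left [-0.    -0.007  0.013]
```

Home (39 N on the face). Ease off and turn clockwise (positive about tool z).

jog_arm(
  xyz=[
    [0,0,-3],
    [0,-0.2,-3],
    [0,-0.3,-3],
    [0.1,-0.4,-3],
    [0.2,-0.5,-3],
    [0.2,-0.6,-3],
    [0.3,-0.7,-3],
    [0.4,-0.7,-3],
    [0.5,-0.8,-3],
    [0.6,-0.8,-3],
    [0.6,-0.8,-3],
    [0.6,-0.8,-3],
  ],
  turn=[
    [0,0,0],
    [0,0,1],
    [0,0,2],
    [0,0,3],
    [0,0,4],
    [0,0,5],
    [0,0,6],
    [0,0,7],
    [0,0,8],
    [0,0,9],
    [0,0,9.3],
    [0,0,9.3],
  ],
  grip=[0,0,0,0,0,0,0,0,0,0,0,0],
)

```text
t: 18.9
tcp_pos: [602.5, -104.2, 120.0]
tcp_rot: [[0.091, 0.896, 0.434], [0.996, -0.091, -0.02], [0.022, 0.434, -0.901]]
ft_force: [-1.2, -1.4, -1.2]
grip_width: 0.132
grasp_force: 58.7
```

jog_arm(
  xyz=[
    [0,0,0],
    [0,0,0],
  ],
  turn=[
    [0,0,0],
    [0,0,0],
  ],
  grip=[0,0],
)

```text
t: 19.1
tcp_pos: [602.6, -103.6, 119.8]
tcp_rot: [[0.089, 0.897, 0.433], [0.996, -0.09, -0.019], [0.022, 0.433, -0.901]]
ft_force: [-3.5, -0.1, 0.6]
grip_width: 0.133
grasp_force: 58.9
```

```bash
python3 ins.py 90
```

```text
t 19.1 tcp [ 602.6 -103.6  119.8] F [-3.5 -0.1  0.6] w 11.3 gf 58.9 q [2.0, 17.0, 8.0, 124.0, -21.0, 15.0, 23.0]
F tool [-0.4 -2.9 -2.1] torque tool [ 0.89 -0.33 -0.05] rel slot x y [-1.  -0.6] tip depth 41.4 turn left [-0.013 -0.007 -0.346]
```

jog_arm(
  xyz=[
    [0,0,1],
    [0,0,1],
    [0,0,1],
    [0,0,1],
  ],
  turn=[
    [0,0,0.4],
    [0,0,0.8],
    [0,0,0.8],
    [0,0,0.8],
  ],
  grip=[0,0,0,0],
)

```text
t: 19.5
tcp_pos: [602.7, -103.6, 119.7]
tcp_rot: [[0.186, 0.882, 0.434], [0.98, -0.198, -0.019], [0.069, 0.428, -0.901]]
ft_force: [-11.7, -0.4, 12.3]
grip_width: 0.131
grasp_force: 62.2
```

```bash
python3 ins.py 90
```

```text
t 19.5 tcp [ 602.7 -103.6  119.7] F [-11.7  -0.4  12.3] w 11.2 gf 62.2 q [0.0, 17.0, 10.0, 124.0, -23.0, 15.0, 18.0]
F tool [ -1.8  -5.  -16.1] torque tool [ 1.55 -0.53 -0.87] rel slot x y [-0.9 -0.6] tip depth 41.5 turn left [-0.013 -0.009 -1.13 ]
```

Stop reached (0.87 N m). Relax the twist, release and withdraw.

jog_arm(
  xyz=[
    [0,0,-1.5],
    [0,0,-1.5],
    [0,0,-1.5],
    [0,0,-1.5],
    [0,0,-1.5],
    [0,0,-1.5],
    [0,0,-15],
    [0,0,-45],
    [0,0,-90],
    [0,0,-130],
    [0,0,-150],
    [0,0,-150],
  ],
  turn=[
    [0,0,-0.5],
    [0,0,-0.5],
    [0,0,-0.5],
    [0,0,-0.5],
    [0,0,-0.5],
    [0,0,-0.5],
    [0,0,-0.5],
    [0,0,-0.5],
    [0,0,-0.5],
    [0,0,-0.5],
    [0,0,-0.5],
    [0,0,-0.5],
  ],
  grip=[0,0,45,45,45,45,45,45,45,45,45,45],
)

```text
t: 20.7
tcp_pos: [539.6, -100.9, 258.1]
tcp_rot: [[0.127, 0.889, 0.44], [0.991, -0.132, -0.019], [0.042, 0.438, -0.898]]
ft_force: [0.2, -0.9, -0.0]
grip_width: 0.525
grasp_force: 0.0
```

Run:
```python
from slot import *
st(); c=cam('wrist'); save(c,'w9.png'); d=cam('side'); save(d,'s9.png')
X=np.array([597.8,-102.4,131.3])
top=X+n0*56
P=fpts(c); Q=P-X; h=Q@n0; L=np.stack([Q@right,Q@up],-1)
m=(h>48)&(h<64)&(np.linalg.norm(L,axis=-1)<40); print(m.sum(),'h',np.median(h[m]).round(1),cv2.minAreaRect(L[m].astype(np.float32)))
P=pts(d); Q=P-[615,97,158]; m=(abs(Q[...,2])<5)&(np.hypot(Q[...,0],Q[...,1])<85)&(np.hypot(Q[...,0],Q[...,1])>25); q=Q[m]; print('lid',np.linalg.lstsq(np.c_[q[:,:2],np.ones(len(q))],q[:,2],rcond=None)[0].round(4))
a=c['img'][60:420,140:500,::-1]; b=d['img'][150:330,280:460,::-1]
cv2.imwrite('pics/c9.png',np.hstack([cv2.resize(a,(400,400)),cv2.resize(b,(400,400),interpolation=2)]))
```

```text
t 20.7 tcp [ 539.6 -100.9  258.1] F [ 0.2 -0.9 -0. ] w 44.9 gf 0.0 q [-8.0, -3.0, 17.0, 124.0, -4.0, 33.0, 5.0]
1003 h 55.4 ((-0.75482177734375, -0.36631298065185547), (11.711715698242188, 43.28670120239258), 84.73887634277344)
lid [-0.0083  0.0117  1.5826]
```

View pics/c9.png

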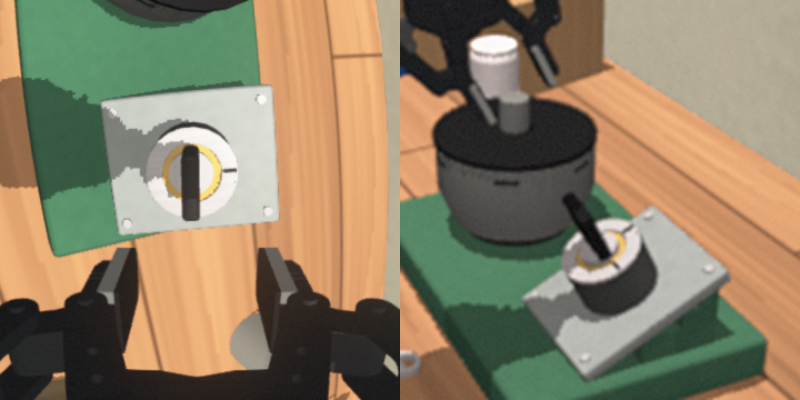

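The views show the key standing in the switch, turned across the slope, with the collar on the rotor. The lid is flat on the bowl, and nothing touches the arm.

```bash
python3 -c "
from station import job
print(job.sign_off())"
```

```text
the job is handed in; nothing more can be done
None
```

The job is handed in, though the sign-off returned no verdict: by my measurements the lid is seated level on the bowl, and the key is home in the switch, turned clockwise to the stop and released.

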